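Tuck the drip strip under the spill board's apron and hold it down

TASK

Fit the loose L-shaped drip strip to the spill board: take it by its upright wall, lay it on the deck and slide its thin edge in under the hinged apron until it is fully home against the stop bar, centred and square, without lifting the apron or disturbing the glassware and bottles. Finish while still holding the strip, pressing it firmly down flat on the deck; do not let go.

Things in the scene. Friction and masses are not known exactly. Their poses are not given: they have to be found in the camera images.
- strip_grip (a point): Drip strip: a loose L-shaped steel profile, 150 g (varies), lying on its flat flange with its upright grip wall up. This point is the centre of the grip wall, 30 mm above the flange's underside. The wall is 10 mm thick along x (11 mm at its rounded top rim), 100 mm long along y, its top 60 mm above the underside; take it across its thickness from above. x points horizontally from the wall along the flange to the thin edge that gets tucked in; y runs along the wall; z up.
- strip_edge (a point): Middle of the drip strip's thin front edge, on its underside: 80 mm ahead (+x) of strip_grip and 30 mm below it; same axes. The flange is 4 mm thick, 100 mm wide along y and 85 mm deep from this edge to the wall's back face, so 75 mm of it lie in front of the wall.
- slot_mouth (a point): Mouth of the slot under the apron, on the spill board's deck (12 mm above the worktop) below the middle of the apron's front lip. x points horizontally into the slot, y along the lip, z up. The deck is level, 130 mm wide, and runs from 115 mm in front of this point (its front edge) to 80 mm behind. A stop bar, 6 mm high and 110 mm long, crosses the deck 36 mm inside the mouth: the strip's edge is fully home against it.
- spill_board: The spill board, a grey slab 195 x 130 x 12 mm fixed to the worktop with the stop bar, hinge block and apron on it. Origin at the centre of its underside, 17.5 mm in front of slot_mouth (-x) and 12 mm below it; same axes as slot_mouth.
- apron (a joint): The apron, a thin steel plate (80 g) 110 mm wide that laps over the deck, hinged at the back, 62 mm behind its lip. 0 = down at rest, its flat underside then 7 mm above the deck, the front 12 mm flared up to about 10 mm at the lip, the lip's top 14 mm above the deck; nothing else holds it down but its own weight. Positive radians = lifted (0.08 rad is 5 mm at the lip).
- weighing_bottle: Bystander, loose: small clear glass weighing bottle with lid, 41 mm wide, 52 mm tall. Origin at the centre of its underside, z up.
- crucible: Bystander, loose: white porcelain crucible with lid, 43 mm wide, 46 mm tall. Origin at the centre of its underside, z up.
- flask: Bystander, loose: conical flask with amber sample, 66 mm wide, 105 mm tall, at the left near the robot. Origin at the centre of its underside, z up.
- dropper_2: Bystander, loose: brown dropper bottle, black bulb, 38 mm wide, 108 mm tall, at the back. Origin at the centre of its underside, z up.
- dropper_3: Bystander, loose: brown dropper bottle, red bulb, 38 mm wide, 108 mm tall, at the back. Origin at the centre of its underside, z up.

How it is judged:
By the outcome, as a careful person would: the job done as asked, in the order asked, and still so for the second after the job is handed in, while the arm keeps its last pose, push and grip.
It also fails if it takes over 45 s, if anything falls off the work surface, if the arm or the gripper's body presses on something with over 40 N, if the wrist force passes 120 N, or if a joint passes its speed limit or range.

ROBOT

A 7-joint arm with a two-finger parallel gripper is mounted at the origin on the work surface; the furniture and walls round the work are solid. World frame = base frame: x ahead of the robot, y to its left, z up, the work surface at z = 0. Lengths are in mm, angles in rad, forces in N, time in s.
With the tool pointing down it reaches from about 425 to 800 mm from the base axis. Payload 8.3 kg.
Tool frame: the origin (TCP) lies at the very end of the fingers, on their centre line; the grasp point (between the pads) lies 19 mm behind it; z points along the fingers, y is the line along which they close (so a half turn about z gives the same grasp; the last joint's range is limited). The gripper opens to 85 mm and grips with 20 to 120 N. Pads are 22 mm wide; open, the fingers measure 114 mm over their backs; the gripper's body (76 mm by 85 mm) begins 54 mm behind the grasp point. The pads swing forward as they close: fully open they stand 13 mm farther back than shut.
Start: joints at [-1.296, 0.383, 0.016, 1.37, -0.006, 1.388, -0.046], TCP at [207.078, 589.677, 194.179] pointing down, gripper open.
Joint ranges: [-2.95, 2.95], [-0.25, 2.06], [-1.52, 1.56], [0.18, 2.33], [-1.44, 4.58], [0.02, 2.06], [-3.01, 3.01]. Speed limits (rad/s): [2.39, 2.39, 3.01, 3.01, 3.14, 3.14, 3.14].

INTERFACE

Orientations are given as a unit quaternion [x, y, z, w].
In Python, from cell import observe, read_camera, sign_off, look_for, cut_out gives the robot as it stands.
- The arm moves only by the shell command python3 -m jog 'ROWS'. ROWS is JSON, a list of rows, each a list of 3 entries, a list of its own where there are three numbers: the shift along the tool's x, y, z in cm, then the turn about the tool's z in rad, then the finger opening in cm, from 0 to 8.54. In form: [[[dx, dy, dz], turn, jaw], ...]. A call has exactly 8 rows; each row shifts and turns the commanded pose from where the row before left it, along the tool's axes as they then stand; what a row does not reach is not made up. A row lasts 1/8 s, in which the tool goes at most 62.5 mm and 10.7 degrees, less where a joint would pass 70% of its speed; a pose out of reach is approached as far as the arm can. A call is refused whole if a number of a shift passes 6.25 or a number of a turn 0.188, either way. A call with a gripper value outside its range is refused whole. The fingers move at their own pace and stop on an object; the grip force is fixed at half the most. Time passes only in rows, so rows that do not move let the fingers close, or fill a call up. It gives the time, the measured TCP pose, the force, the opening and the grip force at its end, in the units of the state.
- observe(): the state, without advancing time (a new reading comes with each control period).
- read_camera(name): name is "scene" or "side" or "wrist"; returns a dict with "frame" (400x640x3 uint8, red, green, blue), "fx", "fy", "cx", "cy" (pixels), "xyz" and "rotation" of the camera in the world. Camera axes: x right, y up, looking along -z (the intrinsics and any distortion apply to the point x, -y, -z); pixel columns grow to the right and rows downward; lengths in mm; the calibration is good to about 2 mm. A picture is of the moment at which its call begins. There is no depth.
- sign_off(): hands the job in; it is judged then, once.
Trained networks look in a picture, given as the dict that the camera call returned (one of the last four; its "shot" number tells which), for a name from the list of things; names that differ only in an ending like _2 or _b are one class to them, and where a whole thing is asked for, a point or a joint stands for the part that bears it (a point fixed in the world has none). Each returns a list of dicts, best first, with "confidence" (0 to 1); they miss things now and then, are a little off and sometimes report something else, mostly with a low value. They report only what shows in the picture. A call takes as long as a camera call.
- look_for(query, picture): "pixel" ([column, row] in pixels, amid what is visible of it).
- cut_out(query, picture): "region" (400x640 bool, what is visible of it) and "pixel" ([column, row] in pixels, amid what is visible of it).
The state is a dict: "t": time; "joint_pos": joint angles; "joint_velocities": joint speeds; "joint_torque": joint torques, N m; "ee_pos": TCP position; "eef_rot": TCP orientation; "wrist_force": force on the tool from outside, world axes, zero at the start; "torque": the same for the moment, N m; "opening": finger opening in mm; "gripper_force": force on a finger pad.
Only numpy, scipy, OpenCV 4.12 (cv2) and the standard library are available. Lean on these libraries where they do the work, as an engineer would, in place of code of your own. Each camera call takes 0.05 s, during which the arm holds its last target. There are 200 camera calls.

## Working session

There is one attempt and no reset: what is moved stays moved. The work goes in short steps, Python scripts to look and compute and a shell command to move; the robot and the scene stay as the last step left them, time stands still between calls to the robot, and variables do not carry over. Pictures are saved under pics/ and viewed, at most 10 in all, crops included, and the job is handed in when it is done.

```bash
mkdir -p pics; ls
python3 - <<'E'
from cell import *
import cv2,numpy as np
s=observe()
for k in ['t','ee_pos','eef_rot','opening','wrist_force']: print(k,s[k])
for n in ['scene','side']:
    p=read_camera(n); cv2.imwrite(f'pics/{n}0.png',p['frame'][:,:,::-1])
    print(n,{k:(np.round(v,4).tolist() if k!='frame' else 0) for k,v in p.items()})
    for q in ['strip_grip','strip_edge','slot_mouth','spill_board','apron','weighing_bottle','crucible','flask','dropper_2']:
        print(q,[(np.round(r['pixel']).tolist(),round(r['confidence'],2)) for r in look_for(q,p)][:3])
E
```

```text
pics
t 0.0
ee_pos [206.92282827 589.14729957 193.1691643 ]
eef_rot [ 1.68078397e-01  9.85773147e-01 -9.68409228e-04 -1.34289862e-04]
opening 85.22748766973397
wrist_force [ 0.37825571  0.86726578 -0.29403078]
scene {'frame': 0, 'fx': 511.7387, 'fy': 511.7387, 'cx': 314.5847, 'cy': 198.0185, 'xyz': [778.9927, 803.2945, 1005.5924], 'rotation': [0.0705, 0.3431, 0.9218, 0.1662], 'shot': 1}
strip_grip [([268.0, 146.0], 0.8)]
strip_edge [([265.0, 147.0], 0.86)]
slot_mouth [([323.0, 264.0], 0.9)]
spill_board [([322.0, 264.0], 0.69)]
apron [([331.0, 273.0], 0.63), ([323.0, 265.0], 0.44)]
weighing_bottle [([266.0, 204.0], 0.86), ([262.0, 148.0], 0.16)]
crucible [([267.0, 203.0], 0.67), ([296.0, 193.0], 0.48)]
flask []
dropper_2 [([227.0, 185.0], 0.89), ([216.0, 151.0], 0.83)]
side {'frame': 0, 'fx': 368.3711, 'fy': 368.3711, 'cx': 315.9986, 'cy': 201.101, 'xyz': [1038.9639, 275.551, 619.2529], 'rotation': [0.2121, 0.3355, 0.7802, 0.4834], 'shot': 2}
strip_grip [([224.0, 188.0], 0.58)]
strip_edge [([224.0, 186.0], 0.87)]
slot_mouth [([388.0, 248.0], 0.91), ([287.0, 234.0], 0.29)]
spill_board [([388.0, 248.0], 0.89)]
apron [([410.0, 248.0], 0.68)]
weighing_bottle [([287.0, 234.0], 0.6)]
crucible [([302.0, 203.0], 0.57)]
flask [([435.0, 196.0], 0.85)]
dropper_2 [([232.0, 241.0], 0.68), ([187.0, 221.0], 0.67), ([412.0, 249.0], 0.48)]
```

View pics/scene0.png

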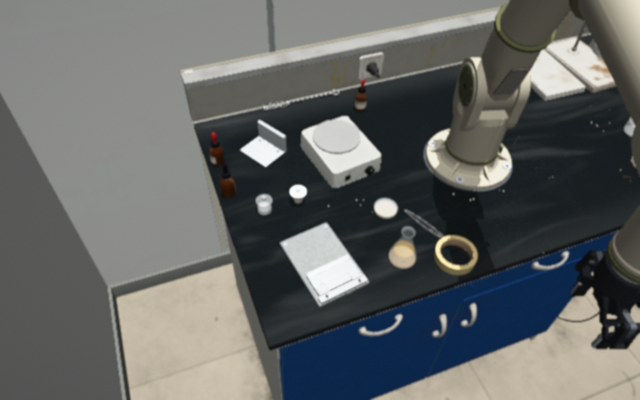

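View pics/side0.png

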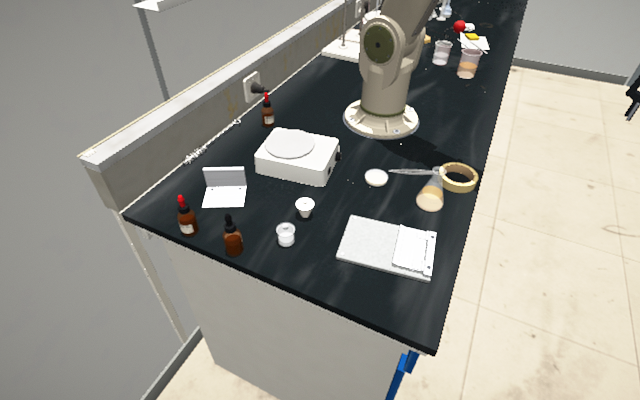

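The scene picture shows the strip at (265,145), its wall on the right/far side and its flange toward the lower left. The board is at (323,263) with the apron on its front-edge end at (335,278). The side view agrees: strip (224,187), board (388,248), weighing bottle (286,234), crucible (305,207).

```bash
cat > h.py <<'E'
from cell import *
import cv2,numpy as np
from scipy.spatial.transform import Rotation as R
from scipy.optimize import minimize
def proj(p,X):
    c=(np.atleast_2d(X)-p['xyz'])@R.from_quat(p['rotation']).as_matrix()
    return np.c_[p['cx']+p['fx']*c[:,0]/-c[:,2],p['cy']+p['fy']*c[:,1]/c[:,2]]
def onplane(p,uv,z):
    uv=np.atleast_2d(uv); d=np.c_[(uv[:,0]-p['cx'])/p['fx'],-(uv[:,1]-p['cy'])/p['fy'],-np.ones(len(uv))]@R.from_quat(p['rotation']).as_matrix().T
    o=np.array(p['xyz']); return o+d*((z-o[2])/d[:,2])[:,None]
def box(x0,x1,y0,y1,z0,z1): return np.array([[x,y,z] for x in(x0,x1) for y in(y0,y1) for z in(z0,z1)],float)
# strip: origin at underside below wall centre ; board: origin slot mouth at worktop level
STRIP=[box(-5,80,-50,50,0,4),box(-5,5,-50,50,0,60)]
BOARD=[box(-115,80,-65,65,0,12)]
def place(B,x,y,a,z=0):
    c,s=np.cos(a),np.sin(a); return B@np.array([[c,s,0],[-s,c,0],[0,0,1]])+[x,y,z]
def render(p,boxes,q,z=0,S=4):
    m=np.zeros((400*S,640*S),np.uint8)
    for B in boxes:
        h=cv2.convexHull(proj(p,place(B,*q,z)).astype(np.float32))
        cv2.fillConvexPoly(m,np.round((h+.5)*S-.5).astype(np.int32),255)
    return cv2.resize(m,(640,400),interpolation=cv2.INTER_AREA)/255.
def fit(views,boxes,q0,z=0):
    g=lambda m:cv2.GaussianBlur(m.astype(float),(0,0),1.5)
    T=[(p,g(m)) for p,m in views]
    f=lambda q:sum(((g(render(p,boxes,q,z))-m)**2).sum()/max(m.sum(),1) for p,m in T)
    best=None
    for da in (0,np.pi/2,np.pi,-np.pi/2) if len(q0)==3 else (0,):
        q=np.array(q0,float);q[2]+=da
        sx=q+np.array([[0,0,0],[25,0,0],[0,25,0],[0,0,.3]])
        r=minimize(f,q,method='Nelder-Mead',options=dict(initial_simplex=sx,maxiter=150,xatol=.05,fatol=1e-5))
        if best is None or r.fun<best.fun: best=r
    return best.x,best.fun
E
python3 - <<'E'
from h import *
P={n:read_camera(n) for n in('scene','side')}
def mask(q):
    out=[]
    for n in P:
        r=cut_out(q,P[n])
        if r: out.append((P[n],r[0]['region'])); print(q,n,r[0]['confidence'].__round__(2),r[0]['region'].sum(),onplane(P[n],r[0]['pixel'],15).round()[0])
    return out
for q,b in(('strip_grip',STRIP),('spill_board',BOARD)):
    v=mask(q); c=np.mean([onplane(p,np.argwhere(m).mean(0)[::-1],10)[0] for p,m in v],0)
    print(fit(v,b,[c[0],c[1],-1.0]))
    for w in v: print('  single',fit([w],b,[c[0],c[1],-1.0]))
for q in('weighing_bottle','crucible','flask','dropper_2'): mask(q)
E
```

```text
strip_grip side 0.65 1636 [ 520. -231.   15.]
(array([ 4.99576276e+02, -2.42056610e+02,  4.91645647e-01]), np.float64(0.009225704845642429))
  single (array([ 4.99576276e+02, -2.42056610e+02,  4.91645647e-01]), np.float64(0.009225704845642429))
spill_board scene 0.68 4034 [514. 202.  15.]
spill_board side 0.58 4548 [519. 193.  15.]
(array([507.1804754 , 206.31744665,   1.71939038]), np.float64(0.011934788119489522))
  single (array([506.32564093, 207.00046095,   1.70862017]), np.float64(0.004759454753548912))
  single (array([508.12945248, 205.6145832 ,   1.72529772]), np.float64(0.0034761224116065274))
weighing_bottle scene 0.77 290 [587. -16.  15.]
weighing_bottle side 0.75 378 [584. -17.  15.]
crucible side 0.69 263 [478. -23.  15.]
flask scene 0.83 802 [316. 237.  15.]
flask side 0.56 847 [312. 245.  15.]
dropper_2 scene 0.65 332 [ 659. -250.   15.]
dropper_2 side 0.72 604 [ 650. -117.   15.]
```

```bash
python3 -m jog '[[[-4.8,-3.5,-0.7],0,8.5],[[-4.8,-3.5,-0.7],0,8.5],[[-4.8,-3.5,-0.7],0,8.5],[[-4.8,-3.5,-0.7],0,8.5],[[-4.8,-3.5,-0.7],0,8.5],[[-4.8,-3.5,-0.7],0,8.5],[[-4.8,-3.5,-0.7],0,8.5],[[-4.8,-3.5,-0.7],0,8.5]]'
cat >> h.py <<'E'
def st():
    s=observe(); r=R.from_quat(s['eef_rot']).as_matrix()
    print('t',s['t'],'ee',np.round(s['ee_pos'],1),'yaw_y %.3f'%np.arctan2(r[1,1],r[0,1]),'tilt',np.round(r[:,2],3),'F',np.round(s['wrist_force'],1),'T',np.round(s['torque'],2),'op %.1f gf %.1f'%(s['opening'],s['gripper_force']))
    return s,r
def goto(x,y,z,yaw=None):
    s,r=st(); print('tool shift cm',np.round(r.T@(np.array([x,y,z])-s['ee_pos'])/10,2),'turn',None if yaw is None else round(np.arctan2(r[1,1],r[0,1])-yaw,3))
E
python3 -c "
from h import *
goto(480,-150,250,0.49)"
```

```text
t: 2.7
ee_pos: [477.5, 196.6, 250.8]
eef_rot: [0.168, 0.986, 0.0, 0.0]
wrist_force: [0.8, 0.8, -0.3]
opening: 85.1
gripper_force: 0.0
t 2.7 ee [477.5 196.6 250.8] yaw_y 1.233 tilt [ 0.001  0.001 -1.   ] F [ 0.8  0.8 -0.3] T [ 0.06 -0.08  0.01] op 85.1 gf 0.0
tool shift cm [-11.72 -32.62   0.06] turn 0.743
```

```bash
python3 -c "
from h import *
p=read_camera('wrist'); cv2.imwrite('pics/w1.png',p['frame'][:,:,::-1]); print({k:np.round(v,3).tolist() for k,v in p.items() if k!='frame'})
for q in('spill_board','apron'):
  for r in cut_out(q,p)[:2]: print(q,r['confidence'],r['region'].sum(),r['pixel'])
print(proj(p,place(BOARD[0],507.2,206.3,1.719)).round())
r=cut_out('spill_board',p)
if r: print(fit([(p,r[0]['region'])],BOARD,[507,206,1.719]))
"
python3 -m jog '[[[-1.9,-5.4,0],0,8.5],[[-1.9,-5.4,0],0,8.5],[[-1.9,-5.4,0],0,8.5],[[-1.9,-5.4,0],0,8.5],[[-1.9,-5.4,0],0,8.5],[[-1.9,-5.4,0],0,8.5],[[0,0,0],0.186,8.5],[[0,0,0],0.186,8.5]]'
```

```text
{'fx': 278.034, 'fy': 278.034, 'cx': 318.956, 'cy': 202.109, 'xyz': [410.952, 219.559, 430.003], 'rotation': [-0.115, -0.082, 0.572, 0.808], 'shot': 5}
spill_board 0.87 10172 [324.3, 183.9]
apron 0.81 2866 [349.4, 173.2]
[[288. 248.]
 [288. 251.]
 [248. 181.]
 [246. 183.]
 [394. 196.]
 [396. 198.]
 [359. 121.]
 [360. 121.]]
(array([507.1067595 , 204.56527375,   1.71603256]), np.float64(0.003466997468995202))
t: 3.9
ee_pos: [477.0, -144.2, 249.9]
eef_rot: [0.35, 0.937, 0.0, -0.0]
wrist_force: [-0.7, -0.6, 0.1]
opening: 85.1
gripper_force: 0.0
```

View pics/w1.png

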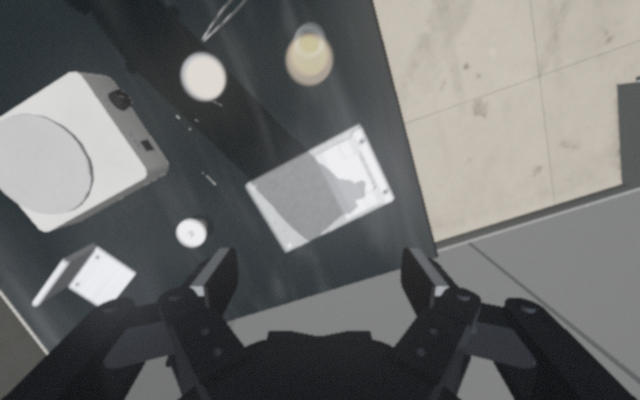

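The wrist view shows the board (246–396, 121–251) with its apron at the right end (350,173), and the strip at lower left (85,275). All of this matches the fits.

```bash
python3 -m jog '[[[0,0,0],0.186,8.5],[[0,0,0],0.186,8.5],[[0,0,0],0,8.5],[[0,0,0],0,8.5],[[0,0,0],0,8.5],[[0,0,0],0,8.5],[[0,0,0],0,8.5],[[0,0,0],0,8.5]]' | head -2
python3 -c "
from h import *
p=read_camera('wrist'); p2=read_camera('scene');cv2.imwrite('pics/w2.png',p['frame'][:,:,::-1])
print(p['xyz'])
V=[]
for n in (p,p2):
  r=cut_out('strip_grip',n)
  if r: print(r[0]['confidence'],r[0]['region'].sum()); V.append((n,r[0]['region'])); print(fit(V[-1:],STRIP,[500,-242,.49]))
for n in (p,p2):
  for q in('weighing_bottle','crucible','dropper_2'): print(q,[(r['confidence'],onplane(n,r['pixel'],25)[0].round()) for r in look_for(q,n)[:2]])
goto(500,-242,120,.49)
"
```

```text
t: 4.9
ee_pos: [476.8, -145.3, 250.2]
[443.95227019 -83.12316623 429.44272139]
0.57 3152
(array([ 495.62853116, -244.43727307,    0.50407213]), np.float64(0.012069204409825276))
0.88 1125
(array([ 4.95345404e+02, -2.40987613e+02,  4.74953740e-01]), np.float64(0.009292097139165682))
weighing_bottle [(0.88, array([587., -15.,  25.]))]
crucible [(0.93, array([501., -20.,  25.]))]
dropper_2 [(0.89, array([ 669., -104.,   25.])), (0.87, array([ 652., -221.,   25.]))]
weighing_bottle [(0.66, array([580., -13.,  25.]))]
crucible [(0.77, array([506., -13.,  25.]))]
dropper_2 [(0.95, array([ 658., -117.,   25.])), (0.65, array([587.,  -5.,  25.]))]
t 5.4 ee [ 476.8 -145.2  250.2] yaw_y 0.489 tilt [-0. -0. -1.] F [ 0.7  1.2 -0.8] T [-0.03 -0.01 -0.  ] op 85.1 gf 0.0
tool shift cm [-9.63 -2.5  13.02] turn -0.001
```

View pics/w2.png

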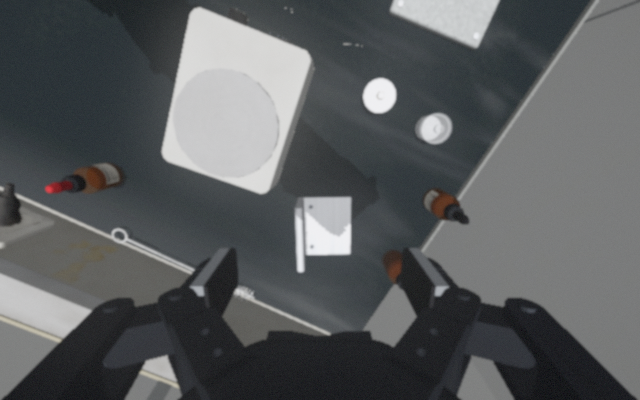

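The wrist view shows the strip with its wall at (300,235), the bottle (434,128), crucible (380,96), droppers at (443,205) and (395,268), and the balance corner at (268,192). The balance comes close to the strip's left end.

```bash
python3 -m jog '[[[-1.6,-0.5,1.5],0,4.5],[[-1.6,-0.5,1.5],0,4.5],[[-1.6,-0.5,1.5],0,4.5],[[-1.6,-0.5,1.5],0,4.5],[[-1.6,-0.5,1.5],0,4.5],[[-1.7,-0.4,1.5],0,4.5],[[0,0,1.5],0,4.5],[[0,0,1.5],0,4.5]]' | head -2
python3 -c "
from h import *
p=read_camera('wrist'); p2=read_camera('side');cv2.imwrite('pics/w3.png',p['frame'][:,:,::-1])
V=[]
for n in (p,p2):
  r=cut_out('strip_grip',n)
  if r: print(r[0]['confidence'],r[0]['region'].sum(),r[0]['pixel']); print(fit([(n,r[0]['region'])],STRIP,[497,-242,.49]))
print(proj(p,place(STRIP[1],496.5,-242.5,.49)).round().tolist(),proj(p,place(STRIP[0],496.5,-242.5,.49)).round().tolist())
goto(496.5,-242.5,12,.49)
"
```

```text
t: 6.4
ee_pos: [496.8, -243.8, 129.3]
0.93 1580 [222.1, 188.3]
(array([ 4.98605477e+02, -2.42167740e+02,  4.71584830e-01]), np.float64(0.021309769862451505))
[[315.0, 226.0], [314.0, 248.0], [315.0, 139.0], [314.0, 144.0], [323.0, 226.0], [324.0, 248.0], [324.0, 139.0], [325.0, 144.0]] [[315.0, 226.0], [315.0, 227.0], [315.0, 139.0], [315.0, 140.0], [387.0, 226.0], [388.0, 227.0], [393.0, 139.0], [394.0, 140.0]]
t 6.6 ee [ 496.8 -243.7  130.2] yaw_y 0.490 tilt [-0.  0. -1.] F [-1.  -0.3  0.7] T [-0.02  0.01  0.03] op 45.3 gf 0.0
tool shift cm [ 0.12  0.03 11.82] turn 0.0
```

View pics/w3.png

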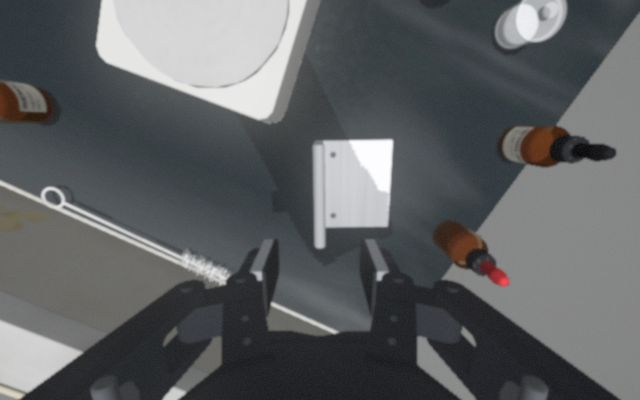

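The prediction overlays the picture to within about 1–2 px (wall 314–326 by 140–248, flange edge at 390), so I descend.

```bash
python3 -m jog '[[[0.1,0,2.5],0,4.5],[[0,0,2.5],0,4.5],[[0,0,2.3],0,4.5],[[0,0,1.8],0,4.5],[[0,0,1.3],0,4.5],[[0,0,0.9],0,4.5],[[0,0,0.5],0,4.5],[[0,0,0],0,4.5]]'
python3 -m jog '[[[0,0,0],0,2],[[0,0,0],0,1],[[0,0,0],0,0.5],[[0,0,0],0,0],[[0,0,0],0,0],[[0,0,0],0,0],[[0,0,0],0,0],[[0,0,0],0,0]]'
```

```text
t: 7.6
ee_pos: [496.3, -243.7, 12.2]
eef_rot: [0.515, 0.857, -0.0, -0.0]
wrist_force: [-0.0, 1.0, 0.1]
opening: 44.9
gripper_force: 0.0
t: 8.6
ee_pos: [496.7, -243.7, 12.8]
eef_rot: [0.515, 0.857, 0.0, 0.0]
wrist_force: [-1.2, 0.8, 5.2]
opening: 7.2
gripper_force: 59.0
```

```bash
python3 -m jog '[[[0,0,-0.3],0,0],[[0,0,-1],0,0],[[0,0,-2],0,0],[[0,0,-2.5],0,0],[[0,0,-2.5],0,0],[[0,0,-2.5],0,0],[[0,0,-2.5],0,0],[[0,0,-1.5],0,0]]'
python3 -c "
from h import *
p=read_camera('wrist');cv2.imwrite('pics/w4.png',p['frame'][:,:,::-1])
b=np.array([507.1,205.5]);x=np.array([np.cos(1.717),np.sin(1.717)])
print('wall when edge 15 before mouth',b-95*x)
goto(*(b-95*x),160,1.717)
"
```

```text
t: 9.6
ee_pos: [496.6, -243.9, 161.8]
eef_rot: [0.515, 0.857, 0.0, 0.001]
wrist_force: [0.1, -0.3, -2.4]
opening: 7.5
gripper_force: 58.7
wall when edge 15 before mouth [520.93991982 111.51352959]
t 9.65 ee [ 497.2 -244.3  163.2] yaw_y 0.489 tilt [ 0.003 -0.001 -1.   ] F [ 0.6 -0.5  0.6] T [ 0.02 -0.03  0.01] op 7.8 gf 58.7
tool shift cm [30.3 18.8  0.3] turn -1.228
```

View pics/w4.png

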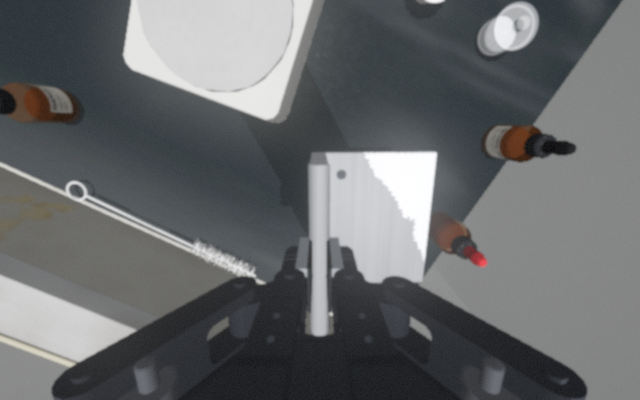

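```bash
python3 -m jog '[[[2.5,1.5,0],0,0],[[4.3,2.7,0],0,0],[[4.5,2.8,0],0,0],[[4.5,2.8,0],0,0],[[4.5,2.8,0],0,0],[[4.5,2.8,0],0,0],[[3.7,2.2,0],0,0],[[1.8,1.2,0],0,0]]' |head -2
python3 -m jog '[[[0,0,0],-0.1,0],[[0,0,0],-0.18,0],[[0,0,0],-0.18,0],[[0,0,0],-0.18,0],[[0,0,0],-0.18,0],[[0,0,0],-0.18,0],[[0,0,0],-0.15,0],[[0,0,0],-0.08,0]]'|head -2
python3 -c "
from h import *
b=np.array([507.1,205.5]);x=np.array([np.cos(1.717),np.sin(1.717)])
s,r=st(); z=s['ee_pos'][2]-12.5
P={n:read_camera(n) for n in('scene','side','wrist')}
cv2.imwrite('pics/w5.png',P['wrist']['frame'][:,:,::-1])
for n,p in P.items():
  c=cut_out('strip_grip',p)
  if c: print(n,c[0]['confidence'],c[0]['region'].sum(),fit([(p,c[0]['region'])],STRIP,[*s['ee_pos'][:2],1.71],z))
  c=cut_out('spill_board',p)
  if c: print(n,'board',c[0]['confidence'],c[0]['region'].sum())
goto(*(b-92*x),27,1.717)
"
```

```text
t: 10.65
ee_pos: [519.2, 115.1, 159.4]
t: 11.65
ee_pos: [519.9, 110.7, 159.7]
t 11.65 ee [519.9 110.7 159.7] yaw_y 1.721 tilt [-0.001 -0.001 -1.   ] F [ 0.2 -1.  -1.2] T [-0.07  0.06  0.02] op 7.6 gf 58.7
scene 0.93 1967 (array([519.32573156, 115.38474451,   1.74461373]), np.float64(0.05588341038850948))
scene board 0.64 4035
side 0.81 1833 (array([523.74842627, 109.38983577,   1.779816  ]), np.float64(0.036835973259414886))
side board 0.96 4600
wrist 0.94 15187 (array([518.43330144, 109.59608185,   1.716661  ]), np.float64(0.0958094237440193))
wrist board 0.61 7145
t 12.1 ee [519.9 112.1 160.1] yaw_y 1.718 tilt [-0. -0. -1.] F [ 0.1  0.1 -0.5] T [ 0.06 -0.01  0.01] op 7.7 gf 58.7
tool shift cm [-0.09  0.22 13.31] turn 0.001
```

View pics/w5.png

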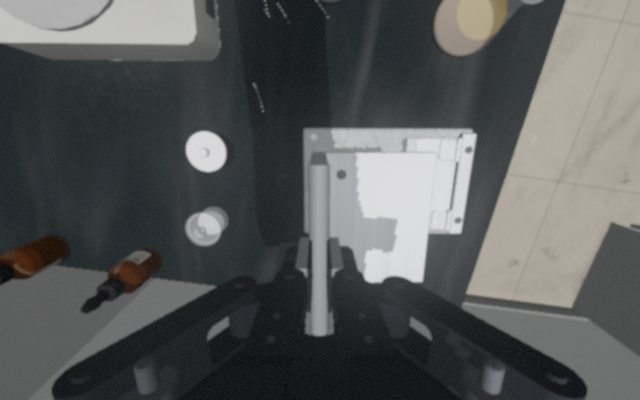

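Wrist view: the strip is held squarely above the board (303–476, 128–235), edge at (430,215) pointing to the apron. I lower it to just above the deck and check alignment.

```bash
python3 -m jog '[[[-0.1,0,1.5],0,0],[[0,0,2.2],0,0],[[0,0,2.2],0,0],[[0,0,2.2],0,0],[[0,0,2.0],0,0],[[0,0,1.2],0,0],[[0,0,0.7],0,0],[[0,0,0.4],0,0]]'
python3 -c "
from h import *
s,r=st(); z=s['ee_pos'][2]-12.5
p=read_camera('wrist'); p2=read_camera('side')
cv2.imwrite('pics/w6.png',cv2.resize(p['frame'][90:360,200:520,::-1],None,fx=2.2,fy=2.2,interpolation=cv2.INTER_CUBIC))
for n in(p,p2):
  c=cut_out('strip_grip',n)
  if c: print(c[0]['confidence'],c[0]['region'].sum(),fit([(n,c[0]['region'])],STRIP,[*s['ee_pos'][:2],1.717],z))
f=lambda B,q,z:((proj(p,place(B,*q,z))-[200,90])*2.2).round().tolist()
print('flange',f(STRIP[0],(s['ee_pos'][0],s['ee_pos'][1],1.717),z)); print('board',f(BOARD[0],(507.1,205.5,1.717),0))
"
```

```text
t: 13.1
ee_pos: [521.1, 112.4, 36.0]
eef_rot: [-0.074, 0.997, -0.0, 0.0]
wrist_force: [0.7, -0.2, -2.0]
opening: 7.7
gripper_force: 58.7
t 13.1 ee [521.1 112.4  36. ] yaw_y 1.719 tilt [ 0. -0. -1.] F [ 0.7 -0.2 -2. ] T [0.01 0.   0.11] op 7.7 gf 58.7
0.84 15259 (array([520.03019179, 111.19097157,   1.72111322]), np.float64(0.09262814960984796))
0.84 1485 (array([526.83471585, 109.95880117,   1.80945505]), np.float64(0.05129193718625779))
flange [[249.0, 421.0], [249.0, 428.0], [248.0, 138.0], [248.0, 139.0], [488.0, 422.0], [492.0, 428.0], [522.0, 138.0], [527.0, 140.0]]
board [[211.0, 421.0], [209.0, 439.0], [203.0, 85.0], [199.0, 86.0], [699.0, 422.0], [721.0, 440.0], [776.0, 86.0], [806.0, 87.0]]
```

View pics/w6.png

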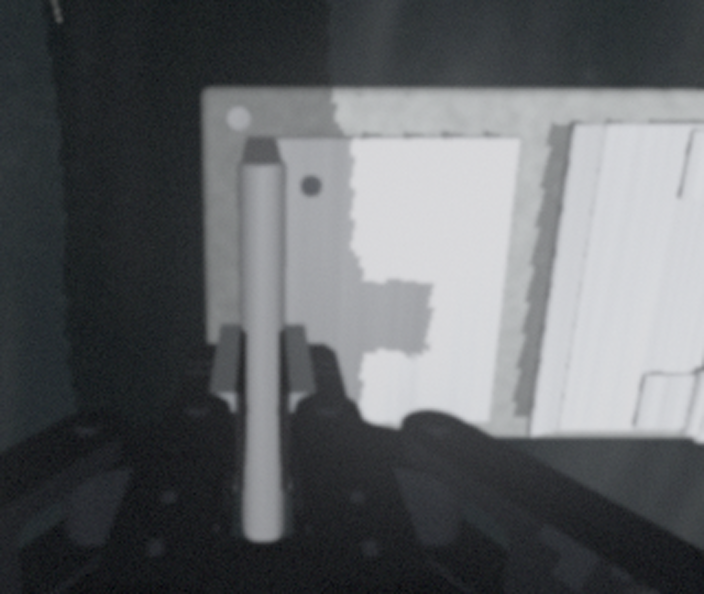

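The crop shows the strip over the deck: flange corners at (520,138) and (490,424), apron lip corners at (573,122) and (530,437), and the board's far edge at row 88. These give the offsets.

```bash
python3 -c "
from h import *
p=read_camera('wrist'); s,r=st(); a=1.718; e=s['ee_pos']; zu=e[2]-12.5
def loc(u,v,z,rep=''):
  d=onplane(p,[u/2.2+200,v/2.2+90],z)[0][:2]-e[:2]; print(rep,'x %.1f y %.1f'%(d@[np.cos(a),np.sin(a)],d@[-np.sin(a),np.cos(a)]))
loc(520,138,zu+4,'edge far');loc(490,423,zu+4,'edge near')
loc(573,122,26,'lip far');loc(531,437,26,'lip near')
loc(400,88,12,'board far');loc(206,88,12,'board front far');loc(210,335,12,'board front near')
loc(650,123,20,'apron side far')
g=cv2.cvtColor(p['frame'],cv2.COLOR_RGB2GRAY).astype(float)
g=cv2.GaussianBlur(g,(0,0),.8)
for nm,cols in(('c380-430',range(375,425,8)),('440-',range(430,432)),('480-',range(470,505,6))):
  for c in cols:
    d=np.diff(g[110:300,c]); k=np.argsort(-abs(d))[:8]; print(c,sorted((int(i)+110,int(d[i])) for i in k if abs(d[i])>5))
"
```

```text
t 13.35 ee [521.3 112.5  36.7] yaw_y 1.719 tilt [ 0.001  0.    -1.   ] F [-0.1  0.6 -0.6] T [ 0.    0.01 -0.02] op 7.4 gf 58.7
edge far x 77.7 y 50.4
edge near x 78.9 y -48.0
lip far x 94.2 y 55.0
lip near x 95.0 y -55.0
board far x 43.8 y 64.6
board front far x -18.8 y 64.6
board front near x -19.5 y -22.1
apron side far x 121.4 y 54.2
375 [(128, 25), (129, 26), (130, 19), (152, 16), (281, -20), (282, -33), (283, -40), (284, -30)]
383 [(128, 23), (129, 26), (130, 20), (277, -16), (278, -24), (279, -26), (280, -21), (281, -15)]
391 [(128, 26), (129, 28), (130, 20), (152, 17), (274, -21), (275, -37), (276, -42), (277, -27)]
399 [(128, 24), (129, 26), (130, 20), (274, -16), (275, -31), (276, -42), (277, -34), (278, -16)]
407 [(128, 24), (129, 27), (130, 19), (152, 19), (277, -21), (278, -35), (279, -38), (280, -27)]
415 [(128, 22), (129, 25), (130, 19), (280, -15), (281, -28), (282, -36), (283, -33), (284, -21)]
423 [(128, 22), (129, 27), (130, 22), (151, 16), (152, 19), (286, -27), (287, -32), (288, -23)]
430 [(128, 22), (129, 26), (130, 20), (131, 13), (286, -24), (287, -32), (288, -26), (289, -12)]
431 [(128, 22), (129, 27), (130, 20), (131, 13), (286, -23), (287, -32), (288, -26), (289, -12)]
470 [(128, 24), (129, 27), (130, 21), (284, -14), (285, -20), (286, -26), (287, -29), (288, -23)]
476 [(128, 26), (129, 30), (130, 22), (145, 15), (285, -18), (286, -24), (287, -28), (288, -23)]
482 [(127, 15), (128, 27), (129, 28), (130, 19), (285, -19), (286, -26), (287, -28), (288, -23)]
488 [(127, 15), (128, 26), (129, 29), (130, 22), (285, -16), (286, -23), (287, -28), (288, -24)]
494 [(128, 25), (129, 30), (130, 24), (145, 16), (285, -19), (286, -25), (287, -30), (288, -26)]
500 [(128, 23), (129, 27), (130, 21), (145, 13), (285, -20), (286, -27), (287, -30), (288, -24)]
```

Relative offsets: strip and board are centred within about 0.5 mm and parallel, and the mouth is about 14.5 mm ahead of the edge. I lay it down.

```bash
python3 -m jog '[[[0,0,0.4],0,0],[[0,0,0.4],0,0],[[0,0,0.2],0,0],[[0,0,0.1],0,0],[[0,0,0],0,0],[[0,0,0],0,0],[[0,0,0],0,0],[[0,0,0],0,0]]'
python3 -c "
from h import *
for i in range(3): st(); read_camera('side')"
```

```text
t: 14.35
ee_pos: [520.9, 112.4, 25.2]
eef_rot: [-0.074, 0.997, -0.0, 0.0]
wrist_force: [0.4, 0.2, -1.6]
opening: 7.6
gripper_force: 58.7
t 14.35 ee [520.9 112.4  25.2] yaw_y 1.719 tilt [ 0. -0. -1.] F [ 0.4  0.2 -1.6] T [-0.01  0.02  0.01] op 7.6 gf 58.7
t 14.4 ee [520.9 112.4  25.2] yaw_y 1.719 tilt [ 0. -0. -1.] F [-0.2  0.2 -1.5] T [ 0.   -0.03 -0.01] op 7.6 gf 58.7
t 14.45 ee [520.9 112.4  25.2] yaw_y 1.719 tilt [-0. -0. -1.] F [-0.2 -0.1 -1.4] T [-0.02 -0.02  0.  ] op 7.5 gf 58.7
```

```bash
python3 -m jog '[[[0,0,0.05],0,0],[[0,0,0],0,0],[[0,0,0.05],0,0],[[0,0,0],0,0],[[0,0,0],0,0],[[0,0,0],0,0],[[0,0,0],0,0],[[0,0,0],0,0]]'|grep -E 'pos|wrist'
python3 -c "
from h import *
st()"
```

```text
ee_pos: [521.0, 112.4, 24.8]
wrist_force: [-3.5, -0.3, 5.9]
t 15.5 ee [521.  112.4  24.8] yaw_y 1.719 tilt [ 0.  0. -1.] F [-3.5 -0.3  5.9] T [-0.2   0.73 -0.01] op 7.5 gf 59.7
```

```bash
python3 -m jog '[[[0,0.3,0],0,0],[[0,0.4,0],0,0],[[0,0.4,0],0,0],[[0,0.4,0],0,0],[[0,0.4,0],0,0],[[0,0.4,0],0,0],[[0,0.2,0],0,0],[[0,0,0],0,0]]'|grep -E 'pos|wrist'
python3 -c "
from h import *
s,r=st()
p=read_camera('wrist')
cv2.imwrite('pics/w7.png',cv2.resize(p['frame'][90:360,200:520,::-1],None,fx=2.2,fy=2.2,interpolation=cv2.INTER_CUBIC))
"
```

```text
ee_pos: [518.1, 137.1, 24.8]
wrist_force: [0.8, -3.1, 5.3]
t 16.5 ee [518.1 137.1  24.8] yaw_y 1.719 tilt [ 0.002  0.    -1.   ] F [ 0.8 -3.1  5.3] T [-0.56 -0.14 -0.05] op 7.5 gf 59.6
```

View pics/w7.png

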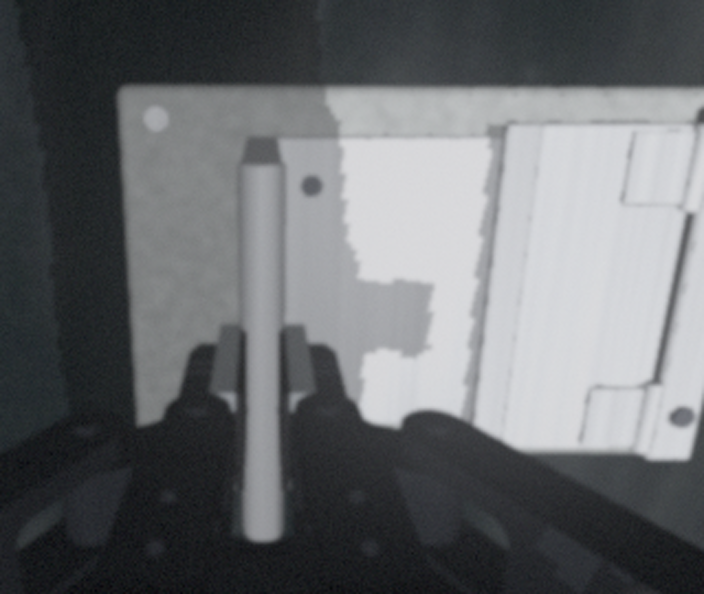

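The edge is now under the lip and the apron lies flat. I check centring and yaw from: flange far edge row 138, apron far edge row 124, board front edge (120,88)–(135,415), lip (507,126)–(474,425).

```bash
python3 -c "
from h import *
p=read_camera('wrist'); s,r=st(); a=1.719; e=s['ee_pos']
def loc(u,v,z,rep=''):
  d=onplane(p,[u/2.2+200,v/2.2+90],z)[0][:2]-e[:2]; print(rep,'x %.1f y %.1f'%(d@[np.cos(a),np.sin(a)],d@[-np.sin(a),np.cos(a)]))
loc(320,138,16,'flange far1');loc(460,138,16,'flange far2')
loc(507,126,26,'lip far');loc(474,425,26,'lip near')
loc(620,125,20,'apron far');loc(690,126,20,'apron far2')
loc(250,87,12,'board far1');loc(600,87,12,'board far2')
loc(120,88,12,'front far');loc(135,415,12,'front near');loc(655,452,19,'apron near')
loc(263,152,72,'wall top far')
loc(263,541,72,'wall top near')
"
```

```text
t 16.6 ee [518.1 137.2  24.8] yaw_y 1.719 tilt [ 0.002  0.    -1.   ] F [ 1.1 -2.1  5.7] T [-0.55 -0.03  0.06] op 7.1 gf 59.6
flange far1 x 17.0 y 50.3
flange far2 x 59.6 y 50.3
lip far x 69.6 y 54.8
lip near x 69.6 y -42.8
apron far x 105.3 y 54.5
apron far2 x 126.1 y 54.2
board far1 x -4.2 y 65.2
board far2 x 102.0 y 65.1
front far x -43.8 y 64.9
front near x -45.8 y -47.7
apron near x 136.5 y -57.9
wall top far x -0.3 y 53.4
wall top near x -0.3 y -48.0
```

```bash
python3 -m jog '[[[0,0.3,0],0,0],[[0,0.4,0],0,0],[[0,0.4,0],0,0],[[0,0.4,0],0,0],[[0,0.4,0],0,0],[[0,0.3,0],0,0],[[0,0,0],0,0],[[0,0,0],0,0]]'|grep -E 'pos|wrist'
python3 -m jog '[[[0,0.1,0],0,0],[[0,0.05,0],0,0],[[0,0.05,0],0,0],[[0,0.05,0],0,0],[[0,0.05,0],0,0],[[0,0,0],0,0],[[0,0,0],0,0],[[0,0,0],0,0]]'|grep -E 'pos|wrist'
```

```text
ee_pos: [514.8, 159.0, 24.8]
wrist_force: [0.0, -3.2, 5.7]
ee_pos: [514.5, 161.4, 24.8]
wrist_force: [0.8, -3.7, 5.5]
```

```bash
python3 -m jog '[[[0,0.05,0],0,0],[[0,0,0],0,0],[[0,0.05,0],0,0],[[0,0,0],0,0],[[0,0.05,0],0,0],[[0,0,0],0,0],[[0,0,0],0,0],[[0,0,0],0,0]]'|grep -E 'pos|wrist'
```

```text
ee_pos: [514.3, 162.2, 24.8]
wrist_force: [0.6, -5.2, 6.6]
```

```bash
python3 -m jog '[[[0,0.05,0],0,0],[[0,0,0],0,0],[[0,0.05,0],0,0],[[0,0,0],0,0],[[0,0,0],0,0],[[0,0,0],0,0],[[0,0,0],0,0],[[0,0,0],0,0]]'|grep -E 'pos|wrist'; python3 -c "
from h import *
st()"
```

```text
ee_pos: [514.2, 162.2, 24.8]
wrist_force: [-0.3, -7.2, 7.0]
t 20.6 ee [514.2 162.2  24.8] yaw_y 1.717 tilt [ 0.001 -0.002 -1.   ] F [-0.3 -7.2  7. ] T [-1.73 -0.07 -0.04] op 7.3 gf 59.9
```

```bash
python3 -m jog '[[[0,0,0.05],0,0],[[0,0,0.05],0,0],[[0,0.05,0.05],0,0],[[0,0,0],0,0],[[0,0,0],0,0],[[0,0,0],0,0],[[0,0,0],0,0],[[0,0,0],0,0]]'|grep -E 'pos|wrist|rot'; python3 -c "
from h import *
s,r=st();e=s['ee_pos'];a=1.717
for n in('wrist','side'):
  p=read_camera(n); cv2.imwrite('pics/%s8.png'%n,p['frame'][:,:,::-1])
w=cv2.imread('pics/wrist8.png')[90:360,200:520]; d=cv2.imread('pics/side8.png')[170:300,300:460]
cv2.imwrite('pics/c8.png',np.vstack([cv2.resize(w,(480,405)),cv2.resize(d,(240,195)) if 0 else cv2.resize(d[:, :],(480,195))]))
"
```

```text
ee_pos: [514.2, 162.3, 24.7]
eef_rot: [-0.073, 0.997, -0.001, 0.001]
wrist_force: [-6.8, -10.2, 21.9]
t 21.6 ee [514.2 162.3  24.7] yaw_y 1.716 tilt [ 0.002 -0.002 -1.   ] F [ -6.8 -10.2  21.9] T [-2.47  1.35  0.01] op 7.4 gf 61.7
```

View pics/c8.png

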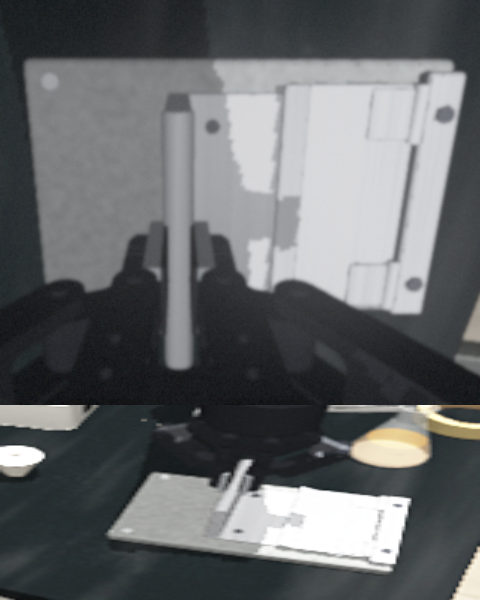

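The strip is in under the apron, the apron looks flat, and the glassware is undisturbed. I check depth from the lip corner at crop (285,88) and near point (270,290).

```bash
python3 -c "
from h import *
p=read_camera('wrist'); s,r=st(); a=1.716; e=s['ee_pos']
def loc(u,v,z,rep=''):
  d=onplane(p,[u/1.5+200,v/1.5+90],z)[0][:2]-e[:2]; print(rep,'x %.1f y %.1f'%(d@[np.cos(a),np.sin(a)],d@[-np.sin(a),np.cos(a)]))
loc(286,86,26,'lip far');loc(271,290,26,'lip near');loc(25,60,12,'front far');loc(44,280,12,'front near');loc(455,60,12,'rear far')
loc(230,94,16,'flange far');loc(180,60,12,'board far');loc(340,85,20,'apron far')
p=read_camera('scene')
for q in('weighing_bottle','crucible','flask','dropper_2'): print(q,[(r['confidence'],onplane(p,r['pixel'],15)[0].round()) for r in look_for(q,p)[:2]])
"
```

```text
t 21.75 ee [514.2 162.3  24.7] yaw_y 1.716 tilt [ 0.002 -0.002 -1.   ] F [ -6.9 -11.1  22. ] T [-2.47  1.31 -0.02] op 7.5 gf 61.7
lip far x 44.5 y 54.8
lip near x 44.2 y -42.8
front far x -69.2 y 64.9
front near x -70.7 y -46.0
rear far x 122.2 y 64.9
flange far x 22.3 y 50.3
board far x -0.0 y 64.9
apron far x 69.3 y 54.7
weighing_bottle [(0.84, array([584., -14.,  15.]))]
crucible []
flask [(0.95, array([320., 230.,  15.]))]
dropper_2 [(0.66, array([ 654., -239.,   15.])), (0.64, array([ 653., -126.,   15.]))]
```

The lip is 44.3 mm ahead of the wall (44 expected at home), the stop contact stalled the motion, and the strip is pressed down with about 22 N. Handing in.

```bash
python3 -c "
from cell import *
print(sign_off())"
```

```text
the job is handed in; nothing more can be done
None
```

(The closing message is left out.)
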